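# Seat the dark burnishing head in the edge burnisher's tapered spindle

### The job

Fit the dark-wood burnishing head to the leather edge burnisher: take it out of the wooden rack, let its tapered shank centre itself upright in the spindle's tapered socket, and push it down until it comes fully home on the stop inside, which you must feel for, then bear on it firmly there for a moment (about 15 N). Go gently: the spindle must never take as much as 24 N. Let go and move clear, leaving the head standing in the spindle and the other heads and everything else on the bench where they were.

Things in the scene. Friction and masses are not known exactly. Their poses are not given: they have to be found in the camera images.
- head_dark: The head to fit: dark brown wood, brass dot on its flat top, 88 mm tall, 0.2 to 0.4 kg. From the foot up: steel taper shank 30 mm long (diameter 15.4 mm at the foot, 33 at its top), steel flange 46 mm (30 to 35 mm above the foot), grooved wood 38 mm (35 to 62), plain grip 34 mm (62 to 88). Round, yaw does not matter. Origin: centre of the shank's foot, z up its axis.
- head_dark_top (a point): Centre of the dark head's flat top, 88 mm above its origin, z up its axis. The head starts upright, standing loosely in one of the rack's holes with its flange resting on the rack's top.
- head_pale: Same shank, flange and overall sizes as the dark head. Stands in another hole of the rack. Origin: centre of the foot of its shank, z up along its axis. Leave it in place. Pale wood.
- head_white: Same shank, flange and overall sizes as the dark head. Stands in another hole of the rack. Origin: centre of the foot of its shank, z up along its axis. Leave it in place. White plastic with a black dot on top.
- head_rack: Fixed wooden block, 76 mm (its x) by 216 mm (its y) by 45 mm high, with three upright 41 mm through holes in a row along its y axis, 68 mm apart, the middle one at its centre. Which head stands in which hole varies. Origin: centre of its underside.
- burnisher: The edge burnisher, fixed on the bench: a green housing 170 x 170 mm, 75 mm high. Upright in the middle of its top stands the spindle, a 52 mm aluminium cup that slides down under a push on the head of some 3 to 6 N and stays down, until the shank's foot meets a stiffly sprung stop hidden inside, 4 to 15 mm down: where is not known and differs each time. Origin: centre of its underside, z up.
- spindle_axis (a point): Point on the spindle's axis level with the housing's top (fixed; it does not move with the cup), z up. At the start the cup's rim is 57 mm above it. The cup's tapered socket is 34 mm deep, bore 34 mm at the rim and 14 mm at the bottom, same taper as the shank; a seated head's flange lies on the rim, its foot 30 mm below the rim.
- dye_bottle: Amber bottle with paper label, 56 mm diameter, 130 mm tall. Bystander; origin at the centre of its underside. Leave it where it is.
- wax_jar: Clear jar with brass-coloured cap, 68 mm diameter, 60 mm tall. Bystander; origin at the centre of its underside. Leave it where it is.
- glue_can: Steel can with paper label, 76 mm diameter, 100 mm tall. Bystander; origin at the centre of its underside. Leave it where it is.
- rivet_bowl: White ceramic bowl, 90 mm diameter, 40 mm tall. Bystander; origin at the centre of its underside. Leave it where it is.
- mallet: Mallet with wooden handle, 260 mm long, lying on the bench. Bystander; origin at the centre of its underside. Leave it where it is.
- dauber_brush: Brush with wooden handle, lying on the bench. Bystander; origin at the centre of its underside. Leave it where it is.
Mind the look-alikes: they are no part of the job. Leave any pink look-alike of the head_dark alone. Leave any pink look-alike of the burnisher alone.

How it is judged (in metres and radians):
On the way, in this order (a step that is already met when the one before it is completed fails the run):
1. the dark head is lifted clear of the rack (z of head_dark in the frame of head_rack above 0.05 m and contact force between head_dark and head_rack below 0.1 N), for 0.1 s.
2. standing upright and centred in the socket, the head is borne down on the stop (more than 10 N on the spindle) for 0.3 s (horizontal distance between head_dark and spindle_axis below 0.0025 m and angle between head_dark's own z axis and vertical below 0.035 rad and z of head_dark in the frame of spindle_axis between 0.008 and 0.028 m and contact force between head_dark and burnisher above 10 N), for 0.3 s.
At the end, for the whole second after the job is handed in: The dark head stands at rest in the spindle's socket, bearing on it, axis within 2.5 mm of the spindle's axis and 2 degrees of upright, its foot 9 to 28 mm above the housing's top (the range over all stop depths) (horizontal distance between head_dark and spindle_axis below 0.0025 m and angle between head_dark's own z axis and vertical below 0.035 rad and z of head_dark in the frame of spindle_axis between 0.009 and 0.028 m and contact force between head_dark and burnisher above 0.5 N and linear speed of head_dark below 0.01 m/s); the robot touches nothing.
It fails at once if the head presses on the spindle with more than 24 N (contact force between head_dark and burnisher above 24 N).
It fails at once if the robot presses on the burnisher with more than 24 N (contact force between the arm and burnisher above 24 N).
It fails at once if the fingers press on the burnisher with more than 24 N (contact force between the fingers and burnisher above 24 N).
It fails at once if another head is moved by more than 20 mm (distance of any of head_pale, head_white from where it was at the start of the episode above 0.02 m).
It fails at once if a bystander on the bench is moved by more than 20 mm (distance of any of dye_bottle, wax_jar, glue_can, rivet_bowl, mallet, dauber_brush from where it was at the start of the episode above 0.02 m).
It also fails if it takes over 64 s, if anything falls off the work surface, if the arm or the gripper's body presses on something with over 40 N, if the wrist force passes 120 N, or if a joint passes its speed limit or range.

### The arm

A 6-joint arm with a two-finger parallel gripper is mounted at the origin on the work surface. World frame = base frame: x ahead of the robot, y to its left, z up, the work surface at z = 0. Lengths are in m, angles in degrees, forces in N, time in s.
With the tool pointing down it reaches from about 0.35 to 0.875 m from the base axis. Payload 4.2 kg.
Tool frame: the origin (TCP) lies between the finger pads; the fingertips stand 14 mm ahead of it and the grasp point (between the pads) lies 5 mm behind it (manip.tcp_to_tips is the distance from the TCP to the fingertips, in m); z points along the fingers, y is the direction in which the jaws open and shut (so a half turn about z gives the same grasp; the last joint's range is limited). The gripper opens to 85 mm and grips with 20 to 120 N. Pads are 22 mm wide; open, the fingers measure 114 mm over their backs; the gripper's body (76 mm by 85 mm) begins 54 mm behind the grasp point. The pads swing forward as they close: fully open they stand 13 mm farther back than shut.
Start: joints at [78.988, 22.042, 0.453, 0, -68.411, -14.817], TCP at [0.272, 0.563, 0.245] pointing down, gripper open.
Joint ranges: [-179.83, 179.83], [-69.29, 118.12], [-61.27, 80.66], [-181.25, 117.63], [-171.15, -9.14], [-177.46, 177.46]. Speed limits (degrees/s): [159.86, 159.86, 180, 180, 180, 180].

### API

Orientations are given as [roll, pitch, yaw] about the fixed x, y, z axes, in that order (R = Rz(yaw) Ry(pitch) Rx(roll)).
In Python, from plant import manip, camera gives the robot as it stands.
- The arm moves only by the tool play_rows, never from a script. Its arguments are lists of equal length, an entry for each row: "dp": the shift along the tool's x, y, z in mm, a list of three; "roll": the turn about the tool's z in degrees. A call has 1 to 8 rows; each row is the pose to reach, as a shift and turn from the pose commanded when the call began, along the tool's axes at that moment; what a row does not reach only later rows make up. A row lasts 1/10 s, in which the tool goes at most 50 mm and 8.59 degrees, less where a joint would pass 70% of its speed; a pose out of reach is approached as far as the arm can. A call with a gripper value outside its range is refused whole. "grip" is the gripper command: -1 is fully open, 1 is shut, values between are in proportion, set as the call begins (left out, the last holds). The fingers move at their own pace and stop on an object; "newtons" is the grip in N (left out, the last holds). Time passes only in rows, so rows that repeat a pose let the fingers close. It gives the time, the measured TCP pose, the force and the opening at its end, in the units of the state.
- manip.read_state(): the state, without advancing time (a new reading comes with each control period).
- camera(name): name is "scene" or "top" or "wrist"; returns a dict with "pixels" (480x640x3 uint8, blue, green, red), "depth" (480x640 float32, m along the optical axis (not along the pixel's ray), 0 where there is no reading), "fx", "fy", "cx", "cy" (pixels), "position" and "attitude" of the camera in the world. Camera axes: x right, y down, z forward; pixel columns grow to the right and rows downward; lengths in m; the calibration is good to about 2 mm. A picture is of the moment at which its call begins.
- manip.sign_off(): hands the job in, once; it reports no verdict.
The state is a dict: "time": time; "joint_positions": joint angles; "qvel": joint speeds; "effort": joint torques, N m; "eef_pos": TCP position; "tcp_rot": TCP orientation; "wrist_force": force on the tool from outside, world axes, zero at the start; "torque": the same for the moment, N m; "finger_gap": finger opening in m.
Only numpy, scipy, OpenCV 4.12 (cv2) and the standard library are available. Lean on these libraries where they do the work, as an engineer would, in place of code of your own. Each camera call takes 0.05 s, during which the arm holds its last target.

## Working session

There is one attempt and no reset: what is moved stays moved. The work goes in short steps, Python scripts to look and compute and a tool call to move; the robot and the scene stay as the last step left them, time stands still between calls to the robot, and variables do not carry over. Pictures are saved under pics/ and viewed, and the job is handed in when it is done.

Besides the shell and the picture viewer there is one more tool, called in YAML: its name, and indented under it one key for each argument. play_rows: Moves the arm, as the interface text tells. Its arguments: {"type":"object","properties":{"dp":{"type":"array","items":{"type":"array","items":{"type":"number"}}},"roll":{"type":"array","items":{"type":"number"}},"grip":{"type":"number"},"newtons":{"type":"number"}},"required":["dp","roll"]}

```bash
ls; mkdir -p pics
cat > h.py <<'E'
import numpy as np, cv2
from scipy.spatial.transform import Rotation as Ro
from plant import manip, camera
def R(a):
    a=np.array(a,float)
    if a.shape==(3,3): return a
    if a.shape==(4,): return Ro.from_quat(a).as_matrix()
    return Ro.from_euler('xyz',a,degrees=True).as_matrix()
def ray(c,u,v):
    d=np.array([(u-c['cx'])/c['fx'],(v-c['cy'])/c['fy'],1.]); return R(c['attitude'])@d
def onz(c,u,v,z):
    d=ray(c,u,v);p=np.array(c['position']);return p+d*(z-p[2])/d[2]
def pt(c,u,v):
    return np.array(c['position'])+ray(c,u,v)*c['depth'][int(v),int(u)]
E
python3 - <<'E'
from h import *
for n in ['scene','top','wrist']:
    c=camera(n); cv2.imwrite(f'pics/{n}0.png',c['pixels']); print(n,c['position'],c['attitude'],c['fx'],c['cx'],c['cy'])
print(manip.read_state())
E
```

```text
pics
scene [1.00216347 0.3209525  1.10822165] [-1.49940123e+02 -9.88360747e-02  1.23112361e+02] 493.43703056113077 322.6394907860524 236.6947595065112
top [0.28999729 0.01167337 1.72640651] [-1.72584825e+02  1.35411537e-01 -9.06667039e+01] 556.8290824162588 312.7722539715348 255.783431845695
wrist [0.34171626 0.53000263 0.37243723] [ 162.77134242   -0.18623915 -115.77053958] 364.7735207018818 329.01065849745254 240.87230232251912
{'time': 0.15, 'joint_positions': array([ 7.89880411e+01,  2.20801131e+01,  3.97027236e-01, -1.85495714e-02,
       -6.84107644e+01, -1.48162440e+01]), 'qvel': array([-0.05844613, -0.1075875 ,  0.08440061,  0.11369936, -0.006053  ,
       -0.00197091]), 'effort': array([-4.89456816e-04, -3.92679298e+01,  1.88581342e+01,  4.18864533e+00,
       -3.46500085e-03, -1.91905713e-06]), 'eef_pos': array([0.27211138, 0.56219214, 0.2444786 ]), 'tcp_rot': array([ 1.79904861e+02, -7.33570966e-03, -2.58350362e+01]), 'wrist_force': array([ 0.71257869,  0.71605109, -0.10002362]), 'torque': array([ 0.00225687, -0.02577896,  0.0063881 ]), 'finger_gap': 0.08556456381717187}
```

View pics/scene0.png

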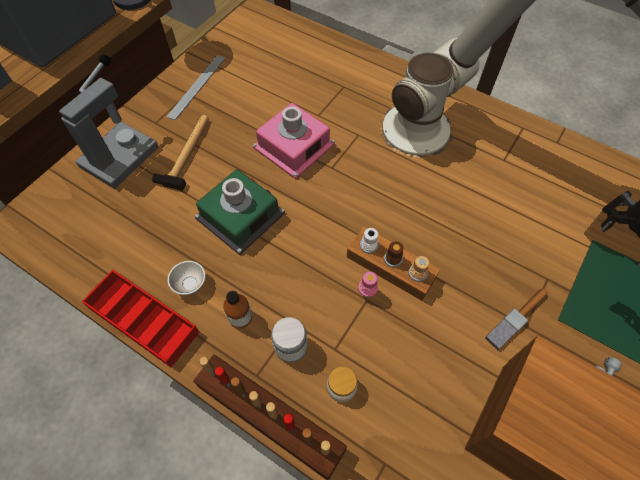

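View pics/top0.png

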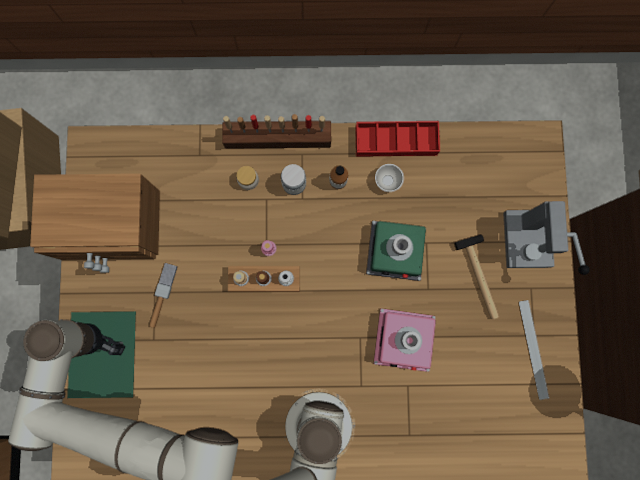

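View pics/wrist0.png

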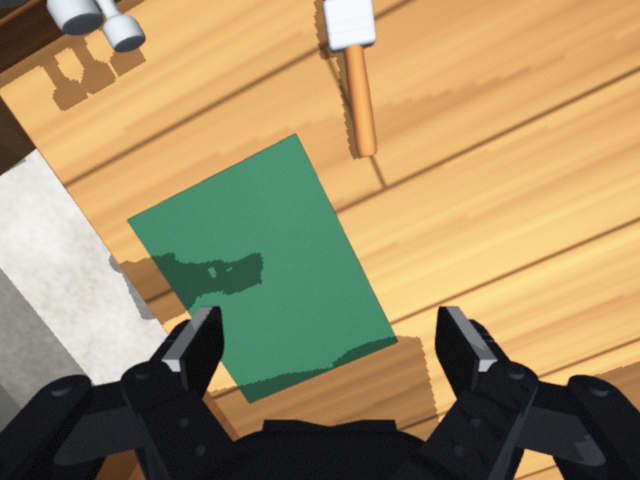

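The scene view shows the dark head in the middle of the rack at about (395,252). The white and pale heads are either side of it, at (370,240) and (420,267). In the top view the dark head is at (263,278) and the green burnisher's cup at (400,246). The wrist view shows only the bench. Next I'll measure.

Run:
```python
from h import *
t=camera('top'); s=camera('scene')
a=cv2.resize(t['pixels'][225:305,215:315],None,fx=5,fy=5,interpolation=cv2.INTER_CUBIC)
b=cv2.resize(t['pixels'][210:290,360:440],None,fx=5,fy=5,interpolation=cv2.INTER_CUBIC)
cv2.imwrite('pics/tz.png',np.hstack([a[:, :400],b]))
a=cv2.resize(s['pixels'][220:300,340:440],None,fx=4,fy=4,interpolation=cv2.INTER_CUBIC)
b=cv2.resize(s['pixels'][165:245,190:290],None,fx=4,fy=4,interpolation=cv2.INTER_CUBIC)
cv2.imwrite('pics/sz.png',np.hstack([a,b]))
for n,c,l in (('t',t,[(263,278),(240,278),(286,278),(268,246),(400,246),(380,235),(275,288)]),('s',s,[(395,248),(233,188),(370,234),(421,262)])):
    for u,v in l: print(n,u,v,pt(c,u,v).round(4),c['pixels'][v,u])
```

```text
t 263 278 [0.4377 0.1596 0.1009] [ 77 125 154]
t 240 278 [0.438  0.2263 0.1061] [131 134 134]
t 286 278 [0.4363 0.0919 0.1075] [80 79 77]
t 268 246 [0.5347 0.1462 0.0845] [ 79 138 165]
t 400 246 [ 0.5274 -0.2443  0.1024] [61 56 57]
t 380 235 [ 0.5655 -0.1896  0.0752] [78 97 61]
t 275 288 [0.4122 0.1286 0.0429] [ 77 113 151]
s 395 248 [0.4471 0.1618 0.1025] [ 56 140 193]
s 233 188 [ 0.5209 -0.2567  0.1075] [88 92 97]
s 370 234 [0.4452 0.0936 0.1005] [20 26 33]
s 421 262 [0.4466 0.2294 0.1025] [158 160 156]
```

View pics/tz.png

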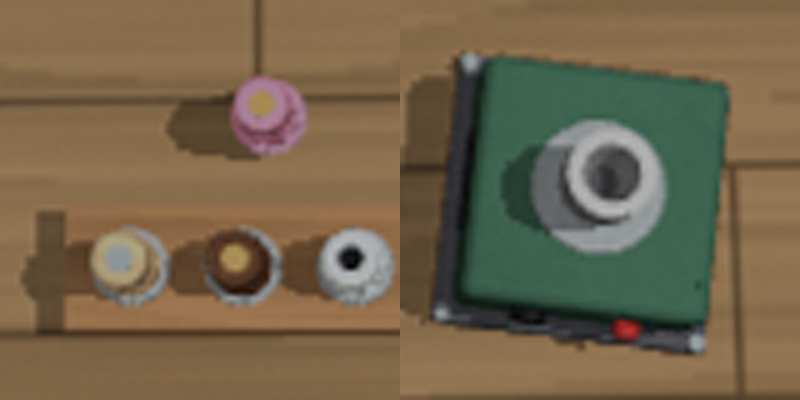

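View pics/sz.png

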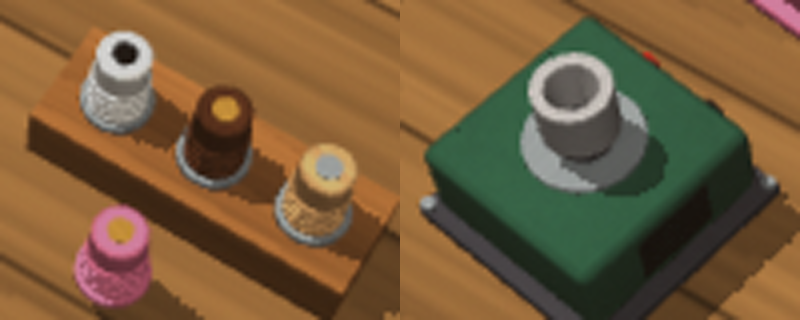

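The zoomed views confirm it. The dark head's dot is at about (262,276.6) in top and (396.7,247) in scene. The empty cup's rim is at about (401.5,245.5) in top. I'll refine these by segmentation.

Run:
```python
from h import *
t=camera('top'); s=camera('scene')
def dot(c,x,y,r=7):
    # brass: compare r channel high relative to brown
    p=c['pixels'][y-r:y+r+1,x-r:x+r+1].astype(float)
    hsv=cv2.cvtColor(p.astype(np.uint8),cv2.COLOR_BGR2HSV)
    m=((p[...,2]>130)&(p[...,2]-p[...,0]>50)).astype(np.uint8)
    n,l,st,ce=cv2.connectedComponentsWithStats(m)
    k=l[r,r]; print(st[k]); return ce[k]+[x-r,y-r]
for c,x,y in((t,262,277),(s,397,247)):
    d=dot(c,x,y); print('dot',d,onz(c,*d,0.103).round(4))
# cup rim: bright annulus
def cup(c,x,y,r,th):
    up=8
    p=cv2.resize(c['pixels'][y-r:y+r+1,x-r:x+r+1],None,fx=up,fy=up,interpolation=cv2.INTER_CUBIC)
    g=p.min(2); m=(g>th).astype(np.uint8)
    cs,_=cv2.findContours(m,cv2.RETR_CCOMP,cv2.CHAIN_APPROX_NONE)
    for k in sorted(cs,key=cv2.contourArea)[-4:]:
        if len(k)<20: continue
        e=cv2.fitEllipse(cv2.convexHull(k)); q=(np.array(e[0])+.5)/up-.5+[x-r,y-r]
        print('cup',th,q.round(2),np.array(e[1])/up,onz(c,*q,0.132).round(4))
    cv2.imwrite(f'pics/cup{x}_{th}.png',cv2.resize(m*255,(400,400)))
for th in(110,130,150): cup(t,401,245,10,th)
for th in(110,130,150): cup(s,233,188,17,th)
```

```text
[ 4  4  6  5 25]
dot [261.44 276.08] [0.4432 0.164  0.103 ]
[ 3  4  7  6 34]
dot [396.         246.73529412] [0.4431 0.1622 0.103 ]
cup 110 [402.21 244.22] [11.037117   11.37015057] [ 0.5282 -0.2462  0.132 ]
cup 110 [401.96 244.53] [18.98335648 27.17085457] [ 0.5273 -0.2454  0.132 ]
cup 130 [402.09 244.16] [11.62924862 12.03964233] [ 0.5284 -0.2459  0.132 ]
cup 130 [401.72 244.63] [19.09953499 26.1177578 ] [ 0.527  -0.2447  0.132 ]
cup 150 [409.65 253.15] [0.84140795 1.90259957] [ 0.5019 -0.2668  0.132 ]
cup 150 [391.69 237.61] [0.77608728 2.58026552] [ 0.5479 -0.2163  0.132 ]
cup 150 [402.03 244.12] [12.28776741 12.79698753] [ 0.5285 -0.2457  0.132 ]
cup 150 [402.41 244.13] [17.18851852 18.86459541] [ 0.5285 -0.2468  0.132 ]
cup 110 [247.03 192.41] [ 4.53903294 11.30867577] [ 0.5244 -0.2062  0.132 ]
cup 110 [224.82 201.35] [ 9.87676525 17.11214447] [ 0.574  -0.2346  0.132 ]
cup 110 [232.08 186.59] [11.14410973 13.71695995] [ 0.5306 -0.2471  0.132 ]
cup 110 [232.24 186.49] [17.63422775 21.73269463] [ 0.5301 -0.2469  0.132 ]
cup 130 [247.04 192.37] [ 4.01714325 10.70767021] [ 0.5243 -0.2062  0.132 ]
cup 130 [224.74 201.59] [ 8.99666023 16.13599586] [ 0.5747 -0.2343  0.132 ]
cup 130 [232.16 186.55] [11.64640141 14.30906582] [ 0.5304 -0.247   0.132 ]
cup 130 [232.21 186.46] [17.19882011 21.32304382] [ 0.5301 -0.2471  0.132 ]
cup 150 [247.49 192.8 ] [3.62880945 8.97322845] [ 0.5247 -0.2046  0.132 ]
cup 150 [224.68 201.58] [ 8.08803844 15.06797409] [ 0.5747 -0.2345  0.132 ]
cup 150 [232.18 186.53] [12.14682484 14.84437275] [ 0.5303 -0.247   0.132 ]
cup 150 [232.23 186.44] [16.70602226 20.89009857] [ 0.53  -0.247  0.132]
```

play_rows:
  dp:
    - [25, 22, 1]
    - [62, 54, 4]
    - [99, 86, 6]
    - [137, 118, 8]
    - [174, 150, 10]
    - [211, 183, 13]
    - [249, 215, 15]
    - [286, 248, 17]
  roll: [8, 16, 24, 32, 40, 48, 56, 64]
  grip: -0.4
  newtons: 40

```text
time: 1.15
eef_pos: [0.4221, 0.2129, 0.2286]
tcp_rot: [-180.0, 0.0, -90.1]
wrist_force: [1.4, 0.5, 0.4]
finger_gap: 0.0599
```

play_rows:
  dp:
    - [25, -10, 0]
    - [50, -21, 0]
    - [50, -21, 0]
  roll: [0, 0, 0]

```text
time: 1.45
eef_pos: [0.4433, 0.1624, 0.2284]
tcp_rot: [-180.0, -0.0, -90.1]
wrist_force: [-0.7, 0.1, -0.1]
finger_gap: 0.0596
```

Run:
```python
from h import *
c=camera('wrist'); cv2.imwrite('pics/w1.png',c['pixels']); s=manip.read_state(); print(s['eef_pos'],s['tcp_rot'],s['finger_gap'],c['position'])
```

```text
[0.44314017 0.1636223  0.22843174] [-1.79988229e+02  1.29884746e-02 -8.99963439e+01] 0.05948986986132931 [0.44430117 0.08716684 0.35653657]
```

View pics/w1.png

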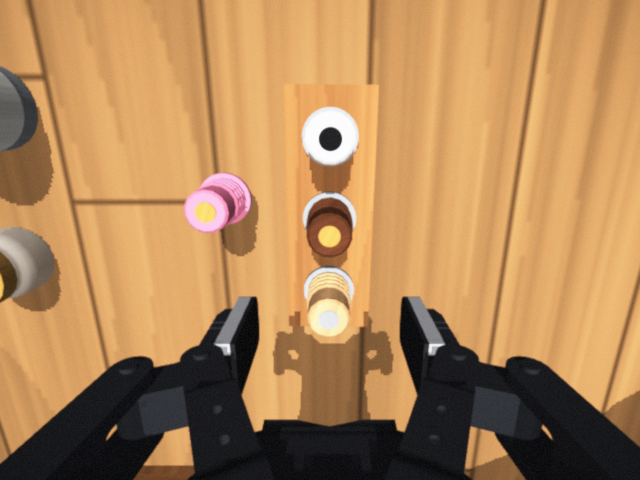

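The wrist view shows the dark head's dot at about (330,236), between the white head at (330,138) and the pale head at (329,319).

Run:
```python
from h import *
c=camera('wrist'); p=c['pixels'].astype(float)
x0,y0,r=330,236,24
q=p[y0-r:y0+r+1,x0-r:x0+r+1]
m=((q[...,2]>150)&(q[...,1]>100)).astype(np.uint8)
n,l,st,ce=cv2.connectedComponentsWithStats(m);k=l[r,r];d=ce[k]+[x0-r,y0-r];print(st[k],d,onz(c,*d,0.103))
print(pt(c,*d.round()))
s=manip.read_state();print(s['eef_pos'])
```

```text
[ 11  11  24  23 430] [328.76511628 234.28139535] [0.44452857 0.1619482  0.103     ]
[0.44435934 0.16189628 0.10244671]
[0.44294569 0.16445926 0.22843701]
```

play_rows:
  dp:
    - [0, 0, 25]
    - [1, -1, 60]
    - [1, -1, 95]
    - [1, -1, 120]
    - [1, -1, 132]
    - [1, -1, 136]
    - [1, -1, 136]
  roll: [0, 0, 0, 0, 0, 0, 0]

```text
time: 2.25
eef_pos: [0.4436, 0.1646, 0.0921]
tcp_rot: [180.0, -0.0, -89.7]
wrist_force: [-0.8, -0.5, 0.1]
finger_gap: 0.0599
```

play_rows:
  dp:
    - [0, 0, 0]
    - [0, 0, 0]
    - [0, 0, 0]
    - [0, 0, 0]
    - [0, 0, 0]
    - [0, 0, 0]
  roll: [0, 0, 0, 0, 0, 0]
  grip: 1
  newtons: 40

```text
time: 2.85
eef_pos: [0.4443, 0.1644, 0.0934]
tcp_rot: [-179.9, 0.1, -89.8]
wrist_force: [-2.9, 0.8, 6.0]
finger_gap: 0.0326
```

Run:
```python
from h import *
c=camera('wrist'); cv2.imwrite('pics/w2.png',c['pixels']); s=manip.read_state(); print({k:np.round(s[k],4) for k in ('time','eef_pos','tcp_rot','finger_gap','wrist_force','torque')})
```

```text
{'time': np.float64(2.9), 'eef_pos': array([0.4443, 0.1643, 0.0934]), 'tcp_rot': array([-1.798975e+02,  8.080000e-02, -8.981130e+01]), 'finger_gap': np.float64(0.0328), 'wrist_force': array([-2.7574,  1.1301,  6.5977]), 'torque': array([0.4078, 0.6829, 0.0318])}
```

View pics/w2.png

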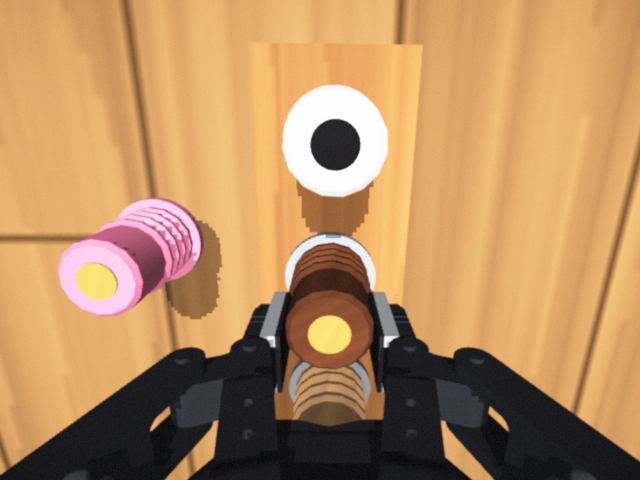

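play_rows:
  dp:
    - [0, 0, 0]
    - [0, 0, -5]
    - [0, 0, -20]
    - [0, 0, -45]
    - [0, 0, -80]
    - [0, 0, -115]
    - [0, 0, -135]
    - [0, 0, -140]
  roll: [0, 0, 0, 0, 0, 0, 0, 0]
  newtons: 80

```text
time: 3.7
eef_pos: [0.4445, 0.1641, 0.2345]
tcp_rot: [-179.8, 0.2, -89.8]
wrist_force: [-0.1, -0.3, -3.2]
finger_gap: 0.0317
```

Run:
```python
from h import *
c=camera('wrist'); cv2.imwrite('pics/w3.png',c['pixels']);sc=camera('scene');cv2.imwrite('pics/s3.png',sc['pixels']); s=manip.read_state(); print({k:np.round(s[k],4) for k in ('time','eef_pos','tcp_rot','finger_gap','wrist_force','torque')})
```

```text
{'time': np.float64(3.8), 'eef_pos': array([0.4433, 0.1636, 0.232 ]), 'tcp_rot': array([ 1.799702e+02,  3.140000e-02, -8.986430e+01]), 'finger_gap': np.float64(0.0318), 'wrist_force': array([ 0.2215, -0.3195, -3.0156]), 'torque': array([ 0.0041,  0.0116, -0.0105])}
```

View pics/w3.png

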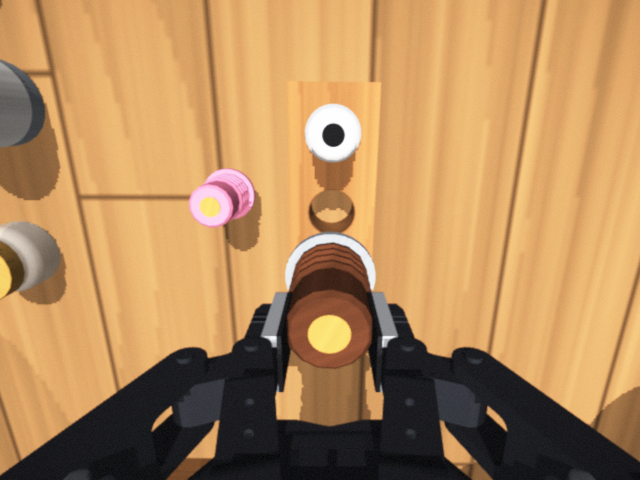

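View pics/s3.png

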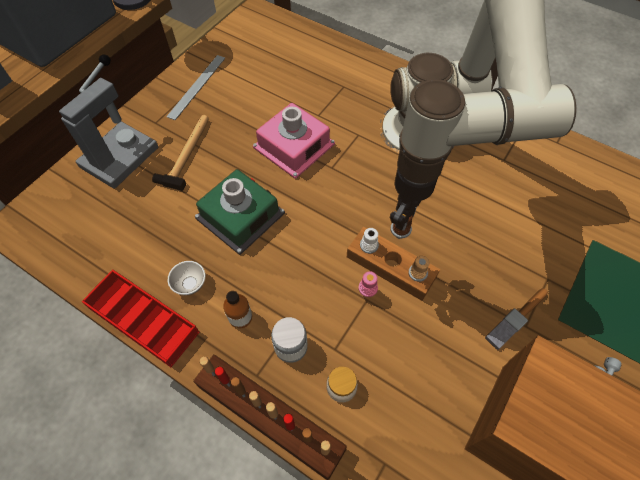

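The head is out of the rack and upright in the pads. Its hole at (331,212) in wrist is empty, and the white and pale heads haven't moved. Next I'll measure how it sits in the hand.

Run:
```python
from h import *
c=camera('wrist'); p=c['pixels'].astype(float)
x0,y0,r=330,334,30
q=p[y0-r:y0+r+1,x0-r:x0+r+1]
m=((q[...,2]>190)&(q[...,1]>150)).astype(np.uint8)
n,l,st,ce=cv2.connectedComponentsWithStats(m);k=l[r,r];d=ce[k]+[x0-r,y0-r];print(st[k],d)
P=pt(c,*d.round()); print('top pt depth',P)
s=manip.read_state();print(s['eef_pos'],s['wrist_force'])
P=onz(c,*d,0.2415);print('top',P)
# flange: predicted points project
Rc=R(c['attitude']);o=np.array(c['position'])
def proj(X):
    v=Rc.T@(X-o);return np.array([c['fx']*v[0]/v[2]+c['cx'],c['fy']*v[1]/v[2]+c['cy']])
F=P-[0,0,.053]
for a in([0,-.023,0],[.023,0,0],[-.023,0,0]): print(a,proj(F+a))
g=p.min(2)
for u in(331,): print([int(x) for x in g[225:250,u]])
for v in(262,266,270,274,278): print(v,[int(x) for x in g[v,280:294]],[int(x) for x in g[v,368:382]])
```

```text
[   8   11   43   39 1318] [329.03717754 333.84446131]
top pt depth [0.44441773 0.16113478 0.24135153]
[0.44288296 0.16325265 0.2309864 ] [-0.35525587 -0.04967882 -1.66010997]
top [0.44440447 0.16097811 0.2415    ]
[0, -0.023, 0] [329.24585842 234.08404079]
[0.023, 0, 0] [283.82838542 277.38709102]
[-0.023, 0, 0] [374.31900118 277.69933496]
[56, 56, 51, 50, 52, 54, 93, 123, 134, 191, 230, 235, 235, 237, 235, 235, 231, 171, 58, 48, 58, 57, 49, 35, 47]
262 [114, 116, 114, 114, 110, 112, 119, 171, 228, 237, 238, 237, 236, 235] [238, 237, 237, 237, 223, 146, 102, 100, 100, 99, 103, 103, 99, 105]
266 [114, 115, 118, 114, 114, 127, 202, 238, 239, 237, 235, 233, 233, 230] [238, 237, 237, 237, 238, 230, 172, 106, 98, 99, 100, 102, 104, 103]
270 [115, 112, 117, 112, 121, 180, 232, 238, 236, 234, 234, 233, 230, 200] [237, 238, 238, 237, 235, 236, 222, 150, 102, 98, 104, 99, 104, 105]
274 [112, 114, 113, 118, 129, 209, 236, 234, 232, 233, 233, 233, 204, 107] [223, 234, 237, 237, 238, 237, 234, 185, 112, 101, 104, 100, 102, 101]
278 [112, 116, 113, 114, 128, 199, 232, 231, 233, 233, 232, 190, 80, 39] [160, 230, 238, 238, 238, 236, 235, 183, 112, 99, 101, 101, 103, 101]
```

play_rows:
  dp:
    - [15, -4, -3]
    - [60, -15, -10]
    - [110, -27, -10]
    - [160, -40, -10]
    - [210, -52, -10]
    - [260, -64, -10]
    - [310, -77, -10]
    - [345, -85, -10]
  roll: [0, 0, 0, 0, 0, 0, 0, 0]

```text
time: 4.65
eef_pos: [0.5291, -0.1832, 0.2396]
tcp_rot: [179.7, 0.0, -89.9]
wrist_force: [1.5, 0.5, -2.8]
finger_gap: 0.0315
```

play_rows:
  dp:
    - [0, 0, 0]
    - [0, 0, 0]
    - [0, 0, 0]
  roll: [0, 0, 0]

```text
time: 4.95
eef_pos: [0.529, -0.1804, 0.2406]
tcp_rot: [179.8, 0.0, -89.8]
wrist_force: [-0.7, 0.1, -2.2]
finger_gap: 0.0319
```

Run:
```python
from h import *
c=camera('wrist'); cv2.imwrite('pics/w4.png',c['pixels']); s=manip.read_state(); print({k:np.round(s[k],4) for k in ('time','eef_pos','tcp_rot','finger_gap','wrist_force','torque')})
p=c['pixels'].astype(float)
np.save('w4.npy',p)
x0,y0,r=330,334,30
q=p[y0-r:y0+r+1,x0-r:x0+r+1]
m=((q[...,2]>190)&(q[...,1]>150)).astype(np.uint8)
n,l,st,ce=cv2.connectedComponentsWithStats(m);k=l[r,r];d=ce[k]+[x0-r,y0-r];print(st[k],d,pt(c,*d.round()))
```

```text
{'time': np.float64(5.0), 'eef_pos': array([ 0.5292, -0.18  ,  0.2412]), 'tcp_rot': array([ 1.798663e+02,  2.860000e-02, -8.976620e+01]), 'finger_gap': np.float64(0.0317), 'wrist_force': array([ 0.1904, -0.1354, -2.8487]), 'torque': array([ 0.0294, -0.0297,  0.0323])}
[   8   11   43   39 1329] [328.95334838 333.92475546] [ 0.53011245 -0.1829104   0.25017929]
```

View pics/w4.png

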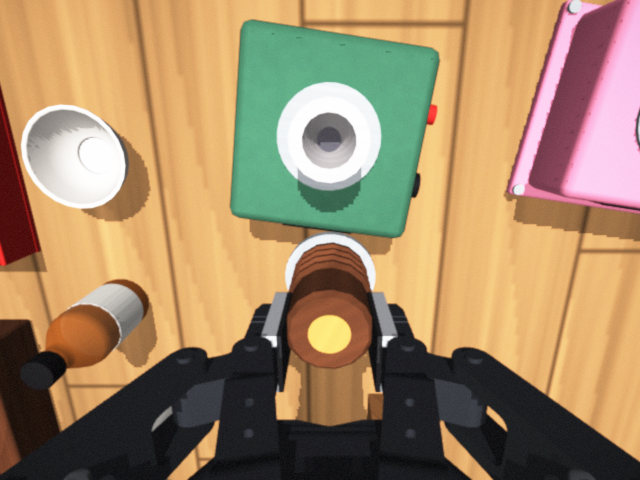

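The wrist view shows the cup's bore at about (330,139) and the head's dot at (329,334), both near image column 329.

Run:
```python
from h import *
c=camera('wrist'); up=4
x,y,r=330,137,50
p=cv2.resize(c['pixels'][y-r:y+r+1,x-r:x+r+1],None,fx=up,fy=up,interpolation=cv2.INTER_CUBIC)
cv2.imwrite('pics/cupz.png',p)
g=p.min(2)
for th in(150,170,190,210):
    m=(g>th).astype(np.uint8)
    cs,_=cv2.findContours(m,cv2.RETR_CCOMP,cv2.CHAIN_APPROX_NONE)
    for k in sorted(cs,key=cv2.contourArea)[-3:]:
        if len(k)<50: continue
        e=cv2.fitEllipse(cv2.convexHull(k)); q=(np.array(e[0])+.5)/up-.5+[x-r,y-r]
        print(th,q.round(2),(np.array(e[1])/up).round(1),onz(c,*q,0.132).round(4))
for u,v in((330,110),(295,140),(308,125),(352,125)): print(pt(c,u,v))
print(manip.read_state()['eef_pos'])
```

```text
150 [328.83 132.04] [38.8 54.2] [ 0.5307 -0.2527  0.132 ]
150 [329.16 135.06] [105.6 107.7] [ 0.5305 -0.2509  0.132 ]
170 [340.41 184.7 ] [2.9 9.7] [ 0.523 -0.22   0.132]
170 [329.42 138.03] [53.1 53.6] [ 0.5303 -0.2491  0.132 ]
170 [329.17 134.95] [105.5 106.6] [ 0.5305 -0.251   0.132 ]
190 [329.43 138.65] [54.1 55. ] [ 0.5303 -0.2488  0.132 ]
190 [329.32 134.5 ] [104.2 105.9] [ 0.5304 -0.2513  0.132 ]
210 [329.47 138.96] [54.7 56.1] [ 0.5303 -0.2486  0.132 ]
210 [329.36 133.98] [101.6 106.2] [ 0.5303 -0.2516  0.132 ]
[ 0.53003187 -0.26570025  0.13165589]
[ 0.55186574 -0.24784608  0.13212733]
[ 0.54374545 -0.25686681  0.12962896]
[ 0.51613719 -0.25701825  0.12869533]
[ 0.52946078 -0.17983685  0.24170063]
```

View pics/cupz.png

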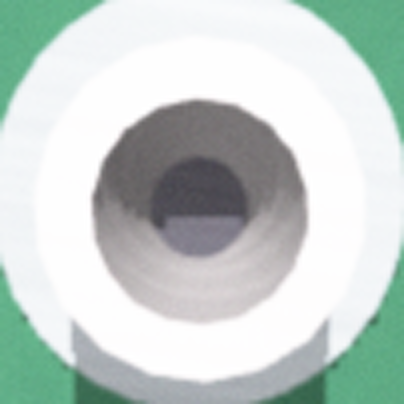

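play_rows:
  dp:
    - [20, 0, 0]
    - [45, 0, 0]
    - [60, 0, 0]
    - [65, 0, 0]
    - [65, 0, 0]
    - [65, 0, 0]
  roll: [0, 0, 0, 0, 0, 0]

```text
time: 5.65
eef_pos: [0.53, -0.2453, 0.2423]
tcp_rot: [180.0, 0.0, -89.8]
wrist_force: [0.1, -0.3, -2.7]
finger_gap: 0.0313
```

Run:
```python
from h import *
for n in('wrist','scene'):
    c=camera(n); im=c['pixels']
    if n=='scene': im=cv2.resize(im[120:240,160:320],(640,480),interpolation=cv2.INTER_CUBIC)
    cv2.imwrite(f'pics/{n}5.png',im)
s=manip.read_state(); print({k:np.round(s[k],4) for k in ('time','eef_pos','tcp_rot','finger_gap','wrist_force','torque')})
```

```text
{'time': np.float64(5.75), 'eef_pos': array([ 0.53  , -0.2452,  0.2424]), 'tcp_rot': array([ 1.799994e+02,  1.090000e-02, -8.977760e+01]), 'finger_gap': np.float64(0.0314), 'wrist_force': array([-0.6641,  0.1982, -2.98  ]), 'torque': array([0.0166, 0.0172, 0.014 ])}
```

View pics/wrist5.png

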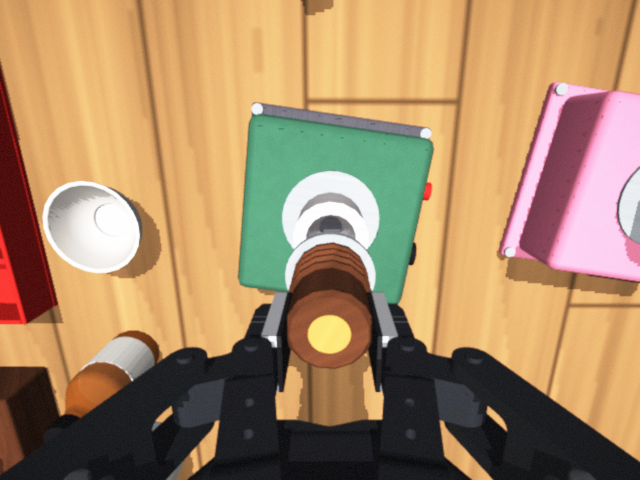

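View pics/scene5.png

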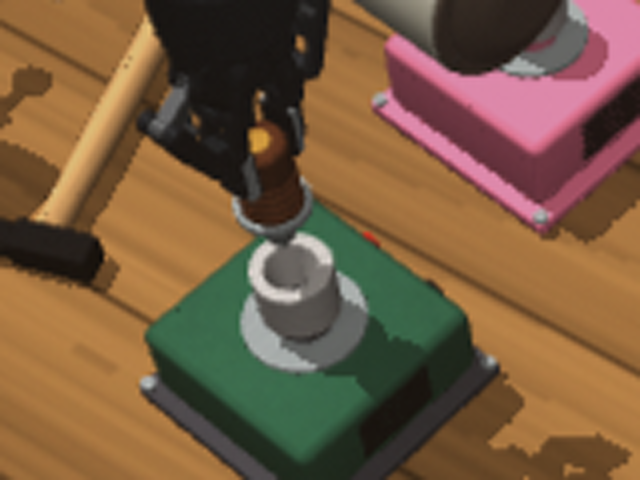

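The shank's foot is just above the cup in both views, with the bore seen behind the flange at (330,225) in wrist. I'll go down now.

play_rows:
  dp:
    - [0, 0, 8]
    - [0, 0, 20]
    - [0, 0, 32]
    - [0, 0, 41]
    - [0, 0, 46]
    - [0, 0, 48]
    - [0, 0, 48]
  roll: [0, 0, 0, 0, 0, 0, 0]

```text
time: 6.45
eef_pos: [0.5301, -0.246, 0.1941]
tcp_rot: [180.0, -0.0, -89.8]
wrist_force: [-0.6, -0.5, -2.2]
finger_gap: 0.0318
```

play_rows:
  dp:
    - [0, 0, 1]
    - [0, 0, 2]
    - [0, 0, 3]
    - [0, 0, 4]
    - [0, 0, 4]
  roll: [0, 0, 0, 0, 0]

```text
time: 6.95
eef_pos: [0.5299, -0.2459, 0.1903]
tcp_rot: [180.0, 0.0, -89.8]
wrist_force: [0.1, -1.2, -3.1]
finger_gap: 0.0316
```

play_rows:
  dp:
    - [0, 0, 1]
    - [0, 0, 2]
    - [0, 0, 3]
    - [0, 0, 3]
  roll: [0, 0, 0, 0]

```text
time: 7.35
eef_pos: [0.5299, -0.2459, 0.1871]
tcp_rot: [180.0, 0.0, -89.8]
wrist_force: [-0.0, -0.9, -2.8]
finger_gap: 0.0319
```

play_rows:
  dp:
    - [0, 0, 1]
    - [0, 0, 2]
    - [0, 0, 2]
  roll: [0, 0, 0]

```text
time: 7.65
eef_pos: [0.5299, -0.2459, 0.1851]
tcp_rot: [180.0, 0.0, -89.8]
wrist_force: [1.2, -0.1, -1.1]
finger_gap: 0.0318
```

play_rows:
  dp:
    - [0, 0, 1]
    - [0, 0, 2]
    - [0, 0, 2]
  roll: [0, 0, 0]

```text
time: 7.95
eef_pos: [0.5299, -0.2459, 0.1831]
tcp_rot: [180.0, 0.0, -89.8]
wrist_force: [-0.6, -0.0, -2.7]
finger_gap: 0.0317
```

play_rows:
  dp:
    - [0, 0, 0.5]
    - [0, 0, 1]
    - [0, 0, 1]
  roll: [0, 0, 0]

```text
time: 8.25
eef_pos: [0.53, -0.2459, 0.1822]
tcp_rot: [180.0, 0.0, -89.8]
wrist_force: [0.2, 0.2, -2.9]
finger_gap: 0.0319
```

play_rows:
  dp:
    - [0, 0, 0.5]
    - [0, 0, 1]
    - [0, 0, 1]
  roll: [0, 0, 0]

```text
time: 8.55
eef_pos: [0.53, -0.2459, 0.1812]
tcp_rot: [180.0, 0.0, -89.8]
wrist_force: [-0.0, 0.1, -3.6]
finger_gap: 0.032
```

play_rows:
  dp:
    - [0, 0, 0.5]
    - [0, 0, 1]
    - [0, 0, 1]
  roll: [0, 0, 0]

```text
time: 8.85
eef_pos: [0.53, -0.2459, 0.1808]
tcp_rot: [-180.0, -0.0, -89.8]
wrist_force: [-0.6, 2.3, 0.8]
finger_gap: 0.0315
```

play_rows:
  dp:
    - [-0.2, 0, 0.3]
    - [-0.4, 0, 0.5]
    - [-0.4, 0, 0.5]
  roll: [0, 0, 0]

```text
time: 9.15
eef_pos: [0.53, -0.2458, 0.1805]
tcp_rot: [-180.0, -0.0, -89.8]
wrist_force: [-2.4, 0.2, 3.2]
finger_gap: 0.0318
```

play_rows:
  dp:
    - [0, 0, 0.3]
    - [0, 0, 0.5]
    - [0, 0, 0.5]
  roll: [0, 0, 0]

```text
time: 9.45
eef_pos: [0.53, -0.2458, 0.1794]
tcp_rot: [-180.0, -0.0, -89.8]
wrist_force: [-3.5, -2.2, 3.2]
finger_gap: 0.0318
```

play_rows:
  dp:
    - [0.1, 0.2, 0.3]
    - [0.2, 0.4, 0.7]
    - [0.2, 0.4, 1]
    - [0.2, 0.4, 1]
  roll: [0, 0, 0, 0]

```text
time: 9.85
eef_pos: [0.5299, -0.2458, 0.1784]
tcp_rot: [-180.0, -0.0, -89.8]
wrist_force: [-1.9, -1.0, 2.6]
finger_gap: 0.0315
```

play_rows:
  dp:
    - [0, 0, 0.3]
    - [0, 0, 0.7]
    - [0, 0, 1]
    - [0, 0, 1]
  roll: [0, 0, 0, 0]

```text
time: 10.25
eef_pos: [0.5299, -0.2458, 0.1774]
tcp_rot: [-180.0, -0.0, -89.8]
wrist_force: [-0.1, -0.9, 4.0]
finger_gap: 0.0318
```

play_rows:
  dp:
    - [0, 0, 0.5]
    - [0, 0, 1]
    - [0, 0, 1]
  roll: [0, 0, 0]

```text
time: 10.55
eef_pos: [0.5299, -0.2458, 0.1763]
tcp_rot: [-180.0, -0.0, -89.8]
wrist_force: [-0.6, -1.2, 2.6]
finger_gap: 0.0314
```

play_rows:
  dp:
    - [0, 0, 0.5]
    - [0, 0, 1]
    - [0, 0, 1]
  roll: [0, 0, 0]

```text
time: 10.85
eef_pos: [0.5299, -0.2458, 0.1753]
tcp_rot: [-180.0, -0.0, -89.8]
wrist_force: [0.2, 0.0, 3.1]
finger_gap: 0.0316
```

play_rows:
  dp:
    - [0, 0, 0.5]
    - [0, 0, 1]
    - [0, 0, 1]
  roll: [0, 0, 0]

```text
time: 11.15
eef_pos: [0.5299, -0.2458, 0.1743]
tcp_rot: [-180.0, -0.0, -89.8]
wrist_force: [0.6, -0.8, 3.2]
finger_gap: 0.0317
```

play_rows:
  dp:
    - [0, 0, 0.5]
    - [0, 0, 1]
    - [0, 0, 1]
  roll: [0, 0, 0]

```text
time: 11.45
eef_pos: [0.5299, -0.2458, 0.1733]
tcp_rot: [-180.0, -0.0, -89.8]
wrist_force: [1.3, -1.1, 2.3]
finger_gap: 0.0315
```

play_rows:
  dp:
    - [0, 0, 0.5]
    - [0, 0, 1]
    - [0, 0, 1]
  roll: [0, 0, 0]

```text
time: 11.75
eef_pos: [0.5299, -0.2458, 0.1723]
tcp_rot: [-180.0, -0.0, -89.8]
wrist_force: [1.9, -1.1, 3.0]
finger_gap: 0.031
```

play_rows:
  dp:
    - [0, -0.1, 0.5]
    - [0, -0.1, 1]
    - [0, -0.1, 1]
  roll: [0, 0, 0]

```text
time: 12.05
eef_pos: [0.5299, -0.2458, 0.1713]
tcp_rot: [-180.0, -0.0, -89.8]
wrist_force: [2.6, -1.0, 2.9]
finger_gap: 0.0316
```

play_rows:
  dp:
    - [0.1, -0.2, 0.5]
    - [0.1, -0.2, 1]
    - [0.1, -0.2, 1]
  roll: [0, 0, 0]

```text
time: 12.35
eef_pos: [0.5299, -0.2458, 0.1702]
tcp_rot: [180.0, 0.0, -89.8]
wrist_force: [1.1, -1.0, 2.7]
finger_gap: 0.0316
```

play_rows:
  dp:
    - [0, 0, 0.5]
    - [0, 0, 1]
    - [0, 0, 1]
  roll: [0, 0, 0]

```text
time: 12.65
eef_pos: [0.5299, -0.2458, 0.1696]
tcp_rot: [-180.0, -0.0, -89.8]
wrist_force: [0.7, -0.2, 5.3]
finger_gap: 0.0313
```

play_rows:
  dp:
    - [0, 0, 0.3]
    - [0, 0, 0.5]
    - [0, 0, 0.5]
  roll: [0, 0, 0]

```text
time: 12.95
eef_pos: [0.5299, -0.2459, 0.1695]
tcp_rot: [-180.0, -0.0, -89.8]
wrist_force: [0.8, 1.2, 7.5]
finger_gap: 0.0317
```

play_rows:
  dp:
    - [0, 0, 0.3]
    - [0, 0, 0.5]
    - [0, 0, 0.5]
  roll: [0, 0, 0]

```text
time: 13.25
eef_pos: [0.5299, -0.2459, 0.1693]
tcp_rot: [-180.0, -0.0, -89.8]
wrist_force: [-0.6, 1.3, 8.4]
finger_gap: 0.0317
```

play_rows:
  dp:
    - [0, 0, 0.3]
    - [0, 0, 0.6]
    - [0, 0, 0.6]
  roll: [0, 0, 0]

```text
time: 13.55
eef_pos: [0.5299, -0.2459, 0.1692]
tcp_rot: [-180.0, -0.0, -89.8]
wrist_force: [-0.5, 0.8, 9.4]
finger_gap: 0.0318
```

play_rows:
  dp:
    - [0, 0, 0.4]
    - [0, 0, 0.8]
    - [0, 0, 0.8]
    - [0, 0, 0.8]
  roll: [0, 0, 0, 0]

```text
time: 13.95
eef_pos: [0.5299, -0.246, 0.1689]
tcp_rot: [-180.0, -0.1, -89.8]
wrist_force: [-0.9, 1.8, 12.1]
finger_gap: 0.0318
```

play_rows:
  dp:
    - [0, 0, 0.1]
    - [0, 0, 0.1]
    - [0, 0, 0.1]
    - [0, 0, 0.1]
    - [0, 0, 0.1]
    - [0, 0, 0.1]
    - [0, 0, 0.1]
    - [0, 0, 0.1]
  roll: [0, 0, 0, 0, 0, 0, 0, 0]

```text
time: 14.75
eef_pos: [0.5299, -0.246, 0.1689]
tcp_rot: [-180.0, -0.1, -89.8]
wrist_force: [-1.9, 1.9, 11.8]
finger_gap: 0.0317
```

Run:
```python
from h import *
c=camera('wrist'); cv2.imwrite('pics/w6.png',c['pixels'])
c=camera('scene'); cv2.imwrite('pics/s6.png',cv2.resize(c['pixels'][120:240,160:320],(640,480),interpolation=cv2.INTER_CUBIC))
s=manip.read_state(); print({k:np.round(s[k],4) for k in ('time','eef_pos','tcp_rot','finger_gap','wrist_force','torque')})
```

```text
{'time': np.float64(14.85), 'eef_pos': array([ 0.5299, -0.246 ,  0.1689]), 'tcp_rot': array([-1.79964e+02, -5.99000e-02, -8.97721e+01]), 'finger_gap': np.float64(0.0313), 'wrist_force': array([-2.2373,  1.6759, 12.9421]), 'torque': array([0.4982, 0.4911, 0.0338])}
```

View pics/w6.png

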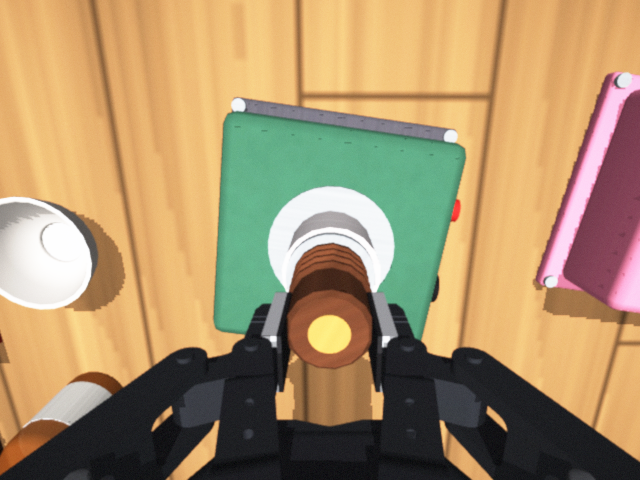

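View pics/s6.png

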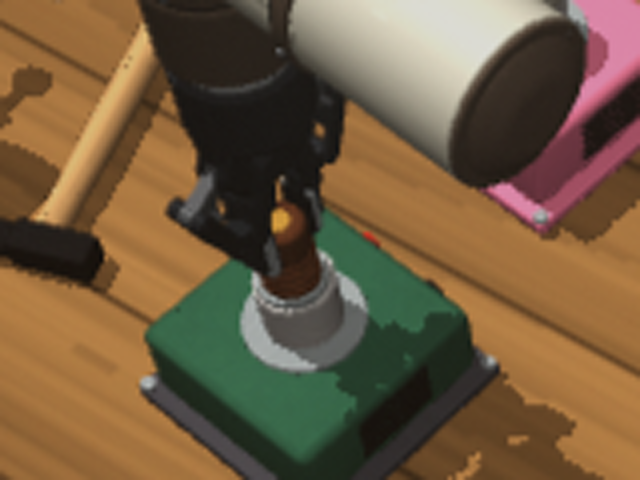

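The flange lies on the cup's rim, with the bore hidden. I've held about 15 N (12 N at the wrist plus the head's 2.8 N weight). Next I'll ease off and let go.

play_rows:
  dp:
    - [0, 0, -1]
    - [0, 0, -2]
    - [0, 0, -2]
    - [0, 0, -2]
  roll: [0, 0, 0, 0]

```text
time: 15.25
eef_pos: [0.5299, -0.2459, 0.1691]
tcp_rot: [180.0, -0.0, -89.8]
wrist_force: [0.7, -0.0, 5.8]
finger_gap: 0.0317
```

play_rows:
  dp:
    - [0, 0, -0.8]
    - [0, 0, -1.5]
    - [0, 0, -1.5]
  roll: [0, 0, 0]

```text
time: 15.55
eef_pos: [0.5295, -0.2457, 0.1695]
tcp_rot: [179.9, 0.0, -89.8]
wrist_force: [1.4, 0.3, -0.2]
finger_gap: 0.0315
```

play_rows:
  dp:
    - [0, 0, 0]
    - [0, 0, 0]
    - [0, 0, 0]
    - [0, 0, 0]
    - [0, 0, 0]
    - [0, 0, 0]
  roll: [0, 0, 0, 0, 0, 0]
  grip: -0.4

```text
time: 16.15
eef_pos: [0.5298, -0.2458, 0.1703]
tcp_rot: [180.0, 0.0, -89.8]
wrist_force: [-0.2, 0.2, 0.3]
finger_gap: 0.0596
```

play_rows:
  dp:
    - [0, 0, -5]
    - [0, 0, -20]
    - [0, 0, -45]
    - [0, 0, -75]
    - [0, 0, -100]
    - [0, 0, -120]
    - [0, 0, -120]
  roll: [0, 0, 0, 0, 0, 0, 0]

```text
time: 16.85
eef_pos: [0.5313, -0.2464, 0.2944]
tcp_rot: [-179.6, -0.1, -89.8]
wrist_force: [0.9, -0.2, 0.4]
finger_gap: 0.0597
```

play_rows:
  dp:
    - [-20, 0, 0]
    - [-50, 0, 0]
    - [-50, 0, 0]
    - [-50, 0, 0]
  roll: [0, 0, 0, 0]

```text
time: 17.25
eef_pos: [0.5296, -0.1954, 0.2899]
tcp_rot: [180.0, 0.0, -89.8]
wrist_force: [-0.7, -0.6, -0.2]
finger_gap: 0.0599
```

Run:
```python
from h import *
c=camera('wrist'); cv2.imwrite('pics/w7.png',c['pixels']);w=c
np.save('w7d.npy',c['depth'])
c=camera('scene'); cv2.imwrite('pics/s7.png',c['pixels'])
s=manip.read_state(); print({k:np.round(s[k],4) for k in ('time','eef_pos','finger_gap','wrist_force')})
p=w['pixels'].astype(float)
m=((p[...,2]>170)&(p[...,1]>130)&(p[...,0]<110)).astype(np.uint8); m[260:]=0
n,l,st,ce=cv2.connectedComponentsWithStats(m)
for k in range(1,n):
    if st[k][4]>60 and abs(ce[k][0]-329)<40: print(st[k],ce[k],pt(w,*ce[k].round()))
```

```text
{'time': np.float64(17.35), 'eef_pos': array([ 0.5297, -0.1962,  0.2899]), 'finger_gap': np.float64(0.0596), 'wrist_force': array([-0.1665, -0.2323,  0.3391])}
[299   0   7  59 156] [303.46794872  30.18589744] [ 0.55799008 -0.36534203  0.0011032 ]
[319 151  26  26  93] [331.78494624 163.11827957] [ 0.52902916 -0.24912086  0.1791315 ]
```

View pics/w7.png

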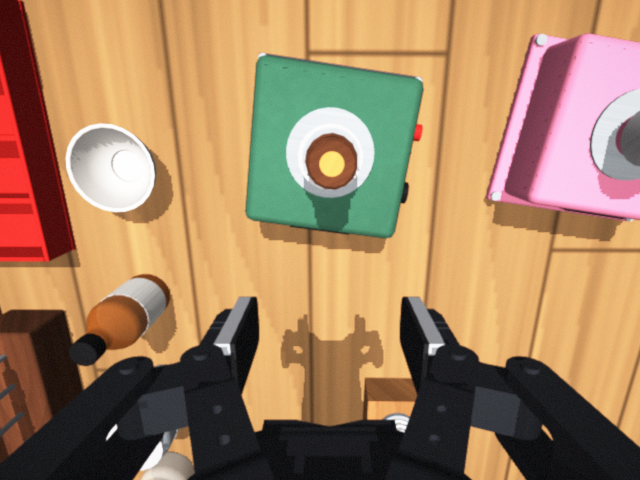

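View pics/s7.png

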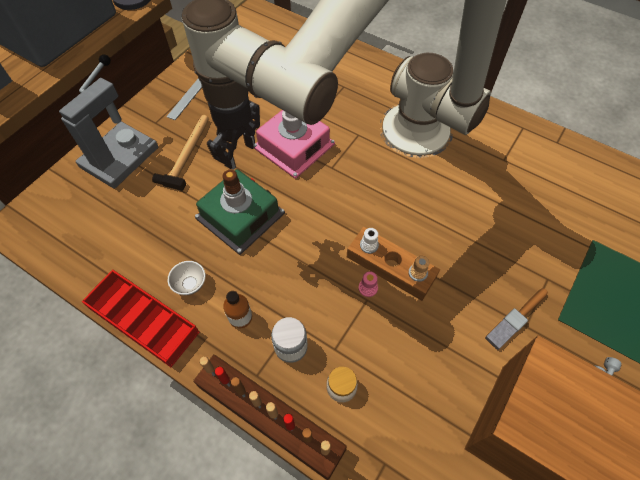

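The head stands upright in the green burnisher's cup, with its dot at (332,163) in wrist. The dot lies within about 1.5 mm of the bore centre measured earlier. The white and pale heads and the bystanders look unmoved, and the gripper is clear.

Run:
```python
from h import *
print(manip.sign_off())
```

```text
the job is handed in; nothing more can be done
None
```

The dark head is standing in the green burnisher's spindle, and I handed the job in at about 17 s of the 64 s allowed; no verdict was reported.

- **Fitting:** I lifted the head out of the rack's middle hole and lowered it into the socket. The cup slid down about 11 mm at about 6 N, then I felt the stop. I bore down at about 15 N for 0.8 s, counting the wrist force plus the head's weight. I saw no reading above about 16 N. I then eased off, let go and backed away.
- **Last checks:** The flange lies on the rim and the head looks upright. Its top is at z = 0.179 m, so its foot is about 16 mm above the housing's top. The wrist camera puts the head's top within about 1.5 mm of where it had placed the bore, which is inside the calibration error. The wrist force is about zero and the gripper is clear.
- **Other objects:** The other heads and the bystanders look unmoved in the pictures, but I did not measure them.
- **Disagreement:** The wrist camera and the fixed cameras differed by 1 to 2 mm on the spindle's position, so I aimed with the wrist view. While pushing down I trimmed sideways forces of up to about 3.5 N.

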